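Clear and load the tube mixer

ROBOT

A 6-joint arm with a two-finger parallel gripper is mounted at the origin on the work surface. World frame = base frame: x ahead of the robot, y to its left, z up, the work surface at z = 0. Lengths are in m, angles in rad, forces in N, time in s.
With the tool pointing down it reaches from about 0.35 to 0.875 m from the base axis. Payload 15.5 kg.
Tool frame: the origin (TCP) lies at the very end of the fingers, on their centre line; the grasp point (between the pads) lies 19 mm behind it (grip_depth is the distance from the TCP to the grasp point, in m); z points along the fingers, y is the line along which they close (so a half turn about z gives the same grasp; the last joint's range is limited). The gripper opens to 85 mm and grips with 20 to 120 N. Pads are 22 mm wide; open, the fingers measure 114 mm over their backs; the gripper's body (76 mm by 85 mm) begins 54 mm behind the grasp point. The pads swing forward as they close: fully open they stand 13 mm farther back than shut.
Start: joints at [1.119, 0.494, 1.345, -0, 1.302, -0.096], TCP at [0.218, 0.586, 0.231] pointing down, gripper open.
Joint ranges: [-2.91, 2.91], [-0.82, 2.16], [0.22, 2.67], [-1.22, 4.37], [0.12, 2.79], [-3.08, 3.08]. Speed limits (rad/s): [1.89, 1.89, 2.57, 3.01, 3.01, 3.01].

INTERFACE

Orientations are given as a rotation vector (axis times angle).
In Python, from rig import get_state, read_camera, close_job, regions_of, grip_depth gives the robot as it stands.
- The arm moves only by the tool arm_command, never from a script. Its argument "targets" is one flat list of numbers, 7 for each row, row after row: the turn, a rotation vector about the tool's x, y, z in degrees, then the shift along the tool's x, y, z in mm, then the closure, from 0 (fully open) to 1 (shut). A call has exactly 10 rows; each row is the pose to reach, as a shift and turn from the pose commanded when the call began, along the tool's axes at that moment; what a row does not reach only later rows make up. A row lasts 1/8 s, in which the tool goes at most 62.5 mm and 10.7 degrees, less where a joint would pass 70% of its speed; a pose out of reach is approached as far as the arm can. A call with a gripper value outside its range is refused whole. The fingers move at their own pace and stop on an object; "force" is the grip in N (left out, the last holds). Time passes only in rows, so rows that repeat a pose let the fingers close, or fill a call up. It gives the time, the measured TCP pose, the force, the opening and the grip force at its end, in the units of the state.
- get_state(): the state, without advancing time (a new reading comes with each control period).
- read_camera(name): name is "scene" or "top"; returns a dict with "pixels" (480x640x3 uint8, red, green, blue), "fx", "fy", "cx", "cy" (pixels), "view" (4x4, takes a point from world to camera coordinates). Camera axes: x right, y up, looking along -z (the intrinsics and any distortion apply to the point x, -y, -z); pixel columns grow to the right and rows downward; lengths in m; the calibration is good to about 2 mm. A picture is of the moment at which its call begins. There is no depth.
- close_job(): hands the job in; it is judged then, once.
Trained networks look in the newest picture that a camera, given by its name, has taken for a name from the list of things; names that differ only in an ending like _2 or _b are one class to them, and where a whole thing is asked for, a point or a joint stands for the part that bears it (a point fixed in the world has none). Each returns a list of dicts, best first, with "score" (0 to 1); they miss things now and then, are a little off and sometimes report something else, mostly with a low value. They report only what shows in the picture. A call takes as long as a camera call. They do not tell look-alikes from the thing itself.
- regions_of(camera, query): "region" (480x640 bool, what is visible of it) and "bbox" ([left, top, right, bottom] in pixels, round what is visible of it).
The state is a dict: "t": time; "joint_pos": joint angles; "joint_velocities": joint speeds; "joint_torque": joint torques, N m; "ee_pos": TCP position; "orientation": TCP orientation; "force": force on the tool from outside, world axes, zero at the start; "wrist_torque": the same for the moment, N m; "gripper_width": opening from 0.0 (shut) to 1.0 (fully open); "grasp_force": force on a finger pad.
Only numpy, scipy, OpenCV 4.12 (cv2) and the standard library are available. Lean on these libraries where they do the work, as an engineer would, in place of code of your own. Each camera call takes 0.05 s, during which the arm holds its last target. There are 200 camera calls.

TASK

The tube mixer was left switched on: first flip its lever fully over to the front to stop it. Then take the crumpled paper wads out of its cradles and put them in the yellow waste tub, and press each amber tube from the blue mat down past the sprung jaw of a cradle of its own until it is fully home on its rests, centred lengthwise to within about a centimetre. Only when all the wads are in the tub and all the tubes are home, flip the lever fully over to the rear again to start it, and let go; do not knock over the bottles, beaker and jar standing around.

Things in the scene. Friction and masses are not known exactly. Their poses are not given: they have to be found in the camera images.
- tube0: amber glass culture tube, a round rod 20 mm in diameter and 156 mm long (its closed end a half-ball) with a black hexagonal screw cap 20 mm across its flats and 20 mm long on its +x end (the cap keeps it from rolling); about 45 g. Origin on the axis at the middle of the glass (cap from x = 78 to 98 mm), x along the tube. It starts lying on the mat, its axis 10 mm above it. May be absent.
- tube1: amber glass culture tube, a round rod 20 mm in diameter and 156 mm long (its closed end a half-ball) with a black hexagonal screw cap 20 mm across its flats and 20 mm long on its +x end (the cap keeps it from rolling); about 45 g. Origin on the axis at the middle of the glass (cap from x = 78 to 98 mm), x along the tube. It starts lying on the mat, its axis 10 mm above it. May be absent.
- tube2: amber glass culture tube, a round rod 20 mm in diameter and 156 mm long (its closed end a half-ball) with a black hexagonal screw cap 20 mm across its flats and 20 mm long on its +x end (the cap keeps it from rolling); about 45 g. Origin on the axis at the middle of the glass (cap from x = 78 to 98 mm), x along the tube. It starts lying on the mat, its axis 10 mm above it. May be absent.
- wad0: crumpled wad of white paper, stiff, some 26 to 31 mm across and 25 mm high, 12 g. Origin under its middle. It starts on the mixer's deck, in the middle of a cradle. May be absent.
- wad1: crumpled wad of white paper, stiff, some 26 to 31 mm across and 25 mm high, 12 g. Origin under its middle. It starts on the mixer's deck, in the middle of a cradle. May be absent.
- wad2: crumpled wad of white paper, stiff, some 26 to 31 mm across and 25 mm high, 12 g. Origin under its middle. It starts on the mixer's deck, in the middle of a cradle. May be absent.
- wad3: crumpled wad of white paper, stiff, some 26 to 31 mm across and 25 mm high, 12 g. Origin under its middle. It starts on the mixer's deck, in the middle of a cradle. May be absent.
- mixer: tube mixer, a white housing 214 x 274 mm with a grey deck 60 mm high; origin under it, x along its cradles to the rear, z up. Four cradles at y = -98, -44, 10, 64 mm. A tube lies loose on a cradle's mouth, its axis 17 to 19 mm too high, until pressed straight down with 5 to 15 N; it snaps under the jaw's lips and stops on the rests. Its cap may point either way, clear of the forks.
- clip0 (a point): seat point of the first cradle (all four alike): on the axis of a tube fully home, midway lengthwise, 30 mm above the deck, 90 mm above the bench. x along the tube, y to the sprung jaw, z up. Two fork clips 12 mm wide at x = -57 and +57 mm hold the tube; between them the deck is free, so grip a tube at its middle. Cradles are 54 mm apart along y.
- clip1 (a point): seat point of the second cradle. Each fork has a black fixed prong on the -y side (top 20 mm above this point), a black rest whose top is 10 mm below it, and on the +y side a steel jaw (top 26 mm above it); prong and jaw are flared outward at the top.
- clip2 (a point): seat point of the third cradle. The two steel jaws of a cradle move together on one spring hinge near the deck; their lips, 9 mm above this point, narrow the mouth to 17.5 mm until the tube pushes them aside.
- clip3 (a point): seat point of the fourth cradle, next to the start lever, like the others
- mat: blue bench mat fixed to the bench, 250 x 200 x 3 mm, on which the tubes start, lying along its y. Eight white upright pins (8 mm thick, 18 mm high) at x = +-37.5 and +-112.5, y = +-65 mm keep the tubes apart; between the pins of a row there is room for fingers. Origin under its middle, x along its long side.
- tub_in (a point): middle of the inner floor of the open yellow plastic waste tub, which is fixed, 160 x 160 mm outside and 110 mm high, walls and floor 5 mm; axes along its sides, z up
- run (a joint): start lever of the tube mixer, on its deck 50 mm to the +y side of clip3: 0 = off, leaning towards the mixer's -x (front) side; 1.0 rad = on, leaning to +x. It starts on. It stays where it is left; light to push.
- run_tip (a point): tip of the start lever's black stick, 50 mm long; pushing the stick about 50 mm along the +x direction of the clips turns it on, along -x off
- brown_bottle: brown glass bottle with a black cap, 68 mm in diameter, 150 mm high, a bystander standing on the bench. Origin under its middle, z up.
- white_bottle: white plastic bottle 60 mm in diameter, 130 mm high, a bystander standing on the bench. Origin under its middle, z up.
- beaker: white beaker 64 mm across, 80 mm high, a bystander standing on the bench. Origin under its middle, z up.
- small_jar: white jar 52 mm in diameter, 70 mm high, blue lid, a bystander standing on the bench. Origin under its middle, z up.
Things that resemble listed ones, but are neither listed nor needed, are in the scene too. Leave any purple look-alike of the wad1 alone.

How it is judged:
By the outcome, as a careful person would: the job done as asked, in the order asked, and still so for the second after the job is handed in, with the robot touching nothing.
Of tube0, tube1, tube2 only 2 to 3 are there at a start; the rules pass over those that are not, and their reading is None.
Of wad0, wad1, wad2, wad3 only 3 to 4 are there at a start; the rules pass over those that are not, and their reading is None.
At some moment in a run one of tube0, tube1, tube2 may be knocked a few centimetres aside while the robot is not near it.
Once in a run the grip may slacken for a moment while it holds something.
It also fails if it takes over 210 s, if anything falls off the work surface, if the arm or the gripper's body presses on something with over 40 N, if the wrist force passes 120 N, or if a joint passes its speed limit or range.

## Working session

There is one attempt and no reset: what is moved stays moved. The work goes in short steps, Python scripts to look and compute and a tool call to move; the robot and the scene stay as the last step left them, time stands still between calls to the robot, and variables do not carry over. Pictures are saved under pics/ and viewed, at most 17 in all, crops included, and the job is handed in when it is done.

Besides the shell and the picture viewer there is one more tool, called after "Request:" as name(argument=value, ...) on one line, values as JSON. arm_command: Moves the arm, as the interface text tells. Its arguments: {"type":"object","properties":{"targets":{"type":"array"},"force":{"type":"number"}},"required":["targets"]}

```bash
mkdir -p pics; ls
python3 - <<'E'
from rig import *
import cv2,numpy as np
s=get_state();print(s, grip_depth)
for n in("scene","top"):
    c=read_camera(n);cv2.imwrite(f"pics/{n}0.png",c["pixels"][:,:,::-1]);print(n,c["fx"],c["fy"],c["cx"],c["cy"],c["view"].tolist() if hasattr(c["view"],"tolist") else c["view"],[k for k in c])
E
```

```text
pics
{'t': 0.0, 'joint_pos': array([ 1.11952531e+00,  4.94205664e-01,  1.34617213e+00, -1.34806781e-06,
        1.30250048e+00, -9.54868593e-02]), 'joint_velocities': array([ 0.00089085, -0.00040683, -0.001072  ,  0.00077771,  0.00204174,
        0.00110782]), 'joint_torque': array([-6.46165827e-04, -8.82186055e+01, -3.83859980e+01, -5.35642801e-05,
        1.03612477e-02,  1.19110759e-04]), 'ee_pos': array([0.2175253 , 0.58551597, 0.23067239]), 'orientation': array([-5.55859642e-01, -3.09167394e+00,  1.94478070e-03]), 'force': array([-0.10870907, -0.62226864,  0.40372076]), 'wrist_torque': array([-0.02685281,  0.00201909, -0.02956809]), 'grasp_force': 0.0, 'gripper_width': 1.0019035141796848} 0.0187
scene 456.0946182321634 456.0946182321634 306.06623737072096 237.05675927441206 [[0.8228245464867373, 0.5681430680199387, -0.013161305398272196, -0.5047755055894088], [-0.46396931217436904, 0.6849658492724446, 0.5617421674495534, 0.2077947472073874], [0.3281649631806209, -0.45610880236120227, 0.8272076627723485, -1.2747950033042001], [0.0, 0.0, 0.0, 1.0]] ['pixels', 'fx', 'fy', 'cx', 'cy', 'view']
top 608.8222929109911 608.8222929109911 326.81302702601005 239.0553289139053 [[0.006535833786076215, -0.9997210861073471, 0.022694335616347594, -0.022433102551396192], [0.9828684311140089, 0.010602655583554848, 0.18400334457303522, -0.5843208853576183], [-0.18419264370817687, 0.02110293076620288, 0.9826635926485064, -1.153723311241064], [0.0, 0.0, 0.0, 1.0]] ['pixels', 'fx', 'fy', 'cx', 'cy', 'view']
```

View pics/scene0.png

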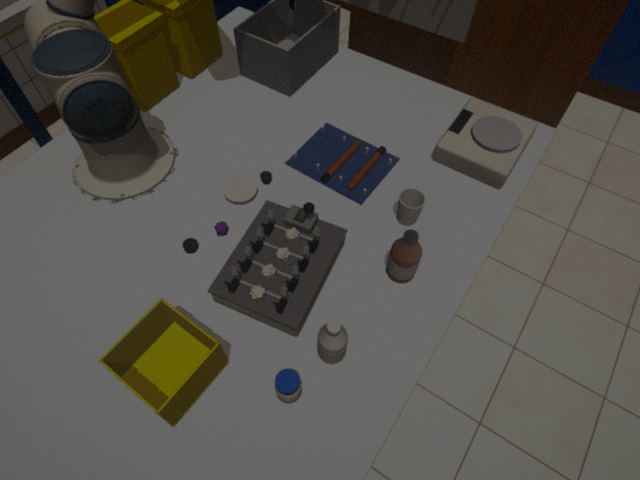

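View pics/top0.png

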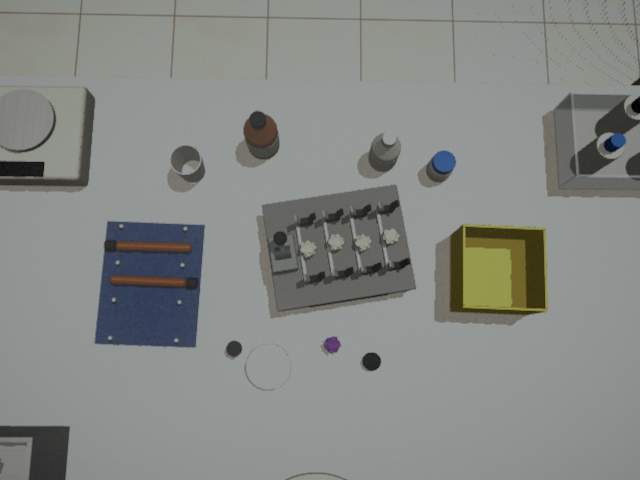

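The top view shows four white wads at (308,248), (336,241), (362,241) and (391,237). Two tubes are on the mat at y≈247 and y≈282, and the lever is on, at (280,238). The purple look-alike is at (332,344) and stays put. Next I'm measuring and taking enlarged crops.

```bash
cat > h.py <<'E'
from rig import *
import cv2,numpy as np
from scipy.optimize import least_squares
from scipy.spatial.transform import Rotation as R
def cam(n): return read_camera(n)
def proj(c,P):
    P=np.atleast_2d(P);V=np.array(c["view"]);q=P@V[:3,:3].T+V[:3,3]
    return np.c_[c["cx"]+c["fx"]*q[:,0]/-q[:,2], c["cy"]-c["fy"]*q[:,1]/-q[:,2]]
def ray(c,uv):
    V=np.array(c["view"]);d=np.array([(uv[0]-c["cx"])/c["fx"],-(uv[1]-c["cy"])/c["fy"],-1])
    return -V[:3,:3].T@V[:3,3], V[:3,:3].T@d
def onz(c,uv,z):
    o,d=ray(c,uv);return o+d*(z-o[2])/d[2]
def tri(cs,uvs):
    A=np.zeros((3,3));b=np.zeros(3)
    for c,uv in zip(cs,uvs):
        o,d=ray(c,uv);d=d/np.linalg.norm(d);M=np.eye(3)-np.outer(d,d);A+=M;b+=M@o
    return np.linalg.solve(A,b)
def cen(m):
    ys,xs=np.nonzero(m);return np.array([xs.mean(),ys.mean()])
def todo(target,yaw=None,s=None):
    """shift in mm along tool axes to reach world target; turn about tool z so that tool y axis at yaw"""
    s=s or get_state();Rm=R.from_rotvec(s["orientation"]).as_matrix()
    out=np.round(1000*Rm.T@(np.array(target)-s["ee_pos"]),1)
    return out
E
python3 - <<'E'
from h import *
c={n:cam(n) for n in("scene","top")}
for q in("wad0","tube0","mixer","mat","tub_in","run_tip","brown_bottle","white_bottle","beaker","small_jar"):
    for n in c:
        for r in regions_of(n,q):
            if r["score"]>.3: print(q,n,round(r["score"],2),np.round(r["bbox"]),cen(r["region"]).round(1),int(r["region"].sum()))
t=c["top"]["pixels"][180:315,255:420];cv2.imwrite("pics/tc.png",cv2.resize(t,None,fx=4.8,fy=4.4,interpolation=cv2.INTER_CUBIC)[:,:,::-1]*1)
t=c["scene"]["pixels"][190:340,200:360];cv2.imwrite("pics/sc.png",cv2.resize(t,None,fx=4,fy=4,interpolation=cv2.INTER_CUBIC)[:,:,::-1]*1)
E
```

```text
wad0 scene 0.71 [252. 284. 264. 304.] [257.6 293.8] 218
wad0 scene 0.69 [278. 247. 290. 264.] [283.  255.1] 192
wad0 scene 0.54 [289. 230. 301. 242.] [292.4 235.3] 176
wad0 scene 0.53 [215. 223. 232. 237.] [221.9 228.9] 175
wad0 top 0.77 [384. 232. 396. 244.] [389.8 237.1] 174
wad0 top 0.58 [328. 339. 341. 353.] [331.5 344.6] 195
wad0 top 0.53 [352. 234. 371. 250.] [362.2 242.4] 217
wad0 top 0.53 [301. 240. 317. 258.] [307.6 248.9] 222
wad0 top 0.48 [324. 232. 340. 252.] [335.1 242.6] 197
wad0 top 0.31 [104. 242. 191. 254.] [147.  246.7] 944
tube0 scene 0.76 [344. 148. 387. 192.] [366.9 167.7] 391
tube0 scene 0.63 [318. 139. 359. 184.] [340.7 161.5] 417
tube0 top 0.89 [108. 273. 193. 290.] [153.6 281.4] 913
tube0 top 0.58 [104. 243. 192. 254.] [146.6 246.7] 864
mixer scene 0.75 [208. 205. 346. 335.] [280.5 266.6] 10411
mat scene 0.72 [285. 122. 397. 206.] [341.3 162.6] 4255
mat top 0.93 [ 95. 223. 203. 347.] [149.6 288.7] 10152
mat top 0.74 [266. 188. 412. 312.] [336.7 248.5] 13943
tub_in scene 0.95 [100. 298. 229. 428.] [166.4 361.3] 8835
tub_in top 0.84 [450. 224. 547. 317.] [497.9 270.2] 8422
tub_in top 0.57 [265. 186. 416. 314.] [336.6 248.4] 14348
run_tip scene 0.61 [304. 201. 317. 217.] [308.  208.9] 89
run_tip top 0.56 [272. 232. 284. 254.] [279.8 240. ] 179
brown_bottle scene 0.97 [386. 233. 420. 286.] [404.6 258.4] 1284
brown_bottle top 0.92 [243. 111. 279. 163.] [260.9 135.8] 1349
white_bottle scene 0.72 [316. 320. 347. 362.] [332.4 342.6] 1032
white_bottle top 0.35 [452. 224. 547. 317.] [497.9 270.2] 8346
beaker scene 0.75 [397. 187. 425. 227.] [410.2 206.6] 876
beaker top 0.97 [167. 147. 203. 184.] [186.9 163.4] 1050
small_jar scene 0.94 [273. 368. 301. 404.] [288.  386.4] 705
small_jar top 0.66 [425. 151. 455. 181.] [440.4 166.3] 720
```

View pics/tc.png

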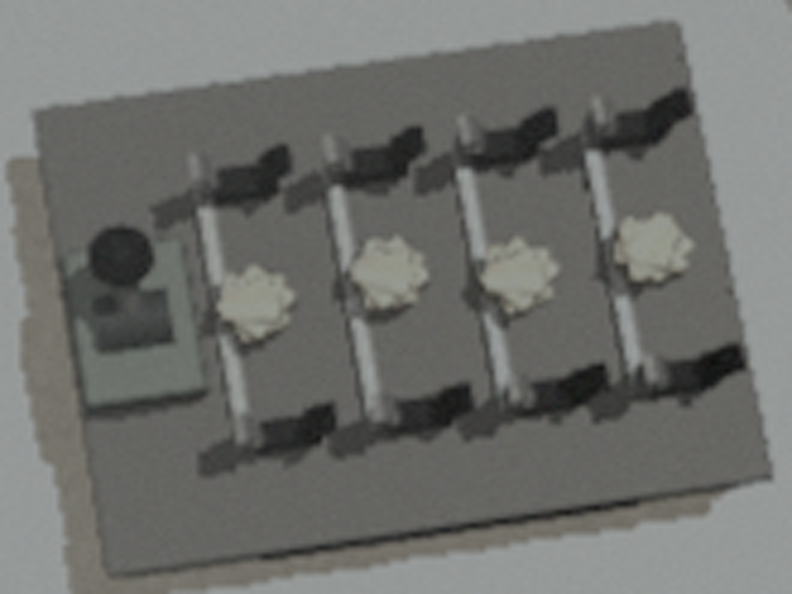

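View pics/sc.png

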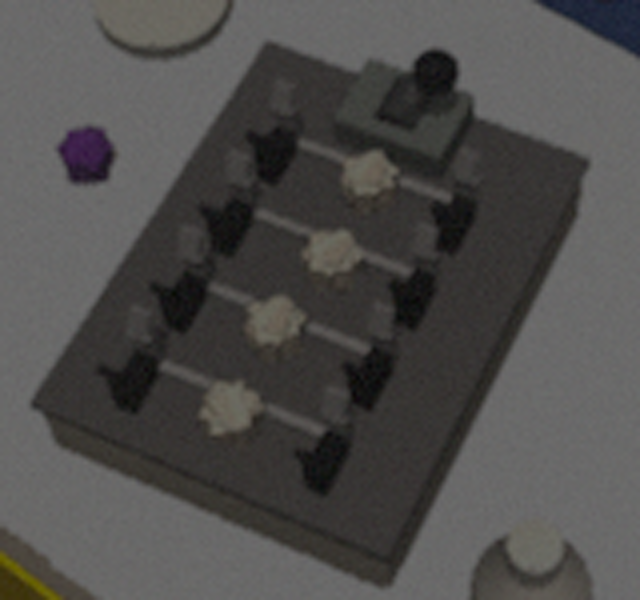

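The crops confirm four cream wads lying between the forks (the purple ball is outside the mixer), and the lever ball leaning to the rear at top crop (120,255). Next I'm fitting the poses.

```bash
cat > fit.py <<'E'
from h import *
c={n:cam(n) for n in("scene","top")}
T=np.array([[37,110],[680,20],[770,478],[108,575]])/[4.8,4.4]+[255,180]-.4
S=np.array([[588,160],[390,558],[35,403],[268,42]])/4+[200,190]-.4
sg=np.array([[1,1],[1,-1],[-1,-1],[-1,1]])*[.107,.137]
def f(p):
    a=p[2];Q=sg@np.array([[np.cos(a),np.sin(a)],[-np.sin(a),np.cos(a)]])+p[:2];P=np.c_[Q,np.full(4,p[3])]
    return np.r_[proj(c["top"],P)-T,proj(c["scene"],P)-S].ravel()
r=least_squares(f,[.6,0,.13,.06]);p=r.x;print("mixer",p,np.degrees(p[2]));print(r.fun.round(1).reshape(-1,2).tolist())
print("corners tri",[tri([c["top"],c["scene"]],[a,b]).round(4).tolist() for a,b in zip(T,S)])
a=p[2];Rm=np.array([[np.cos(a),-np.sin(a)],[np.sin(a),np.cos(a)]])
for y in(-.098,-.044,.01,.064): print("clip",(p[:2]+Rm@[0,y]).round(4))
print("lever base",(p[:2]+Rm@[0,.114]).round(4))
# wads by colour
def blobs(n,box):
    im=c[n]["pixels"].astype(int);h=cv2.cvtColor(c[n]["pixels"],cv2.COLOR_RGB2HSV)
    m=((im[...,0]>105)&(im[...,0]-im[...,2]>10)).astype(np.uint8);M=np.zeros_like(m);l,t,rr,b=box;M[t:b,l:rr]=m[t:b,l:rr]
    _,_,st,ce=cv2.connectedComponentsWithStats(M);return [(ce[i].round(1).tolist(),int(st[i,4])) for i in range(1,len(st)) if st[i,4]>50]
bt=blobs("top",(295,225,405,262));bs=blobs("scene",(240,222,305,308));print(bt,bs)
bt=sorted(bt,key=lambda q:q[0][0]);bs=sorted(bs,key=lambda q:q[0][1])
for x,y in zip(bt,bs): 
    P=tri([c["top"],c["scene"]],[x[0],y[0]]);print("wad",P.round(4),"in mixer",(Rm.T@(P[:2]-p[:2])).round(4))
# lever tip ball
P=tri([c["top"],c["scene"]],[[255+120/4.8,180+255/4.4],[200+435/4,190+72/4]]);print("tip",P,(Rm.T@(P[:2]-p[:2])).round(4))
# tubes (glass orange)
for n in c:
    h=cv2.cvtColor(c[n]["pixels"],cv2.COLOR_RGB2HSV);m=((h[...,0]<14)&(h[...,1]>120)&(h[...,2]>50)).astype(np.uint8)
    bx=(95,222,205,348) if n=="top" else (285,122,400,206);M=np.zeros_like(m);M[bx[1]:bx[3],bx[0]:bx[2]]=m[bx[1]:bx[3],bx[0]:bx[2]]
    _,L,st,ce=cv2.connectedComponentsWithStats(M)
    for i in range(1,len(st)):
        if st[i,4]>80:
            q=np.argwhere(L==i)[:,::-1];d=np.linalg.svd(q-q.mean(0),full_matrices=False)[2][0];s=(q-q.mean(0))@d
            e=[q.mean(0)+d*s.min(),q.mean(0)+d*s.max()]
            print(n,st[i,4],ce[i].round(1),[onz(c[n],u,.013).round(4).tolist() for u in e],"mid",onz(c[n],ce[i],.013).round(4))
def mask(n,q,bx):
    for r in regions_of(n,q):
        b=np.array(r["bbox"]);
        if abs(b-bx).max()<12:return r["region"]
m=mask("top","tub_in",[450,224,547,317]);print("tub rim box top",[onz(c["top"],u,.11).round(3).tolist() for u in cv2.boxPoints(cv2.minAreaRect(np.argwhere(m)[:,::-1].astype(np.float32)))])
m=mask("top","mat",[95,223,203,347]);print("mat",[onz(c["top"],u,.003).round(3).tolist() for u in cv2.boxPoints(cv2.minAreaRect(np.argwhere(m)[:,::-1].astype(np.float32)))])
for q,h,a,b in(("brown",.075,(260.9,135.8),(404.6,258.4)),("white",.065,(384,150),(332.4,342.6)),("beaker",.04,(186.9,163.4),(410.2,206.6)),("jar",.035,(440.4,166.3),(288,386.4))): print(q,tri([c["top"],c["scene"]],[a,b]).round(3))
E
python3 fit.py
```

```text
mixer [ 0.57005636 -0.03816453  0.16762191  0.05985427] 9.604028032741615
[[-1.5, -0.4], [-0.6, -0.4], [0.5, 0.1], [-0.7, 0.5], [0.9, 0.1], [-0.5, 1.2], [-1.6, 0.6], [-0.2, -0.1]]
corners tri [[0.6515, 0.1117, 0.0627], [0.6977, -0.155, 0.0629], [0.4885, -0.1891, 0.0598], [0.4428, 0.078, 0.0612]]
clip [ 0.5864 -0.1348]
clip [ 0.5774 -0.0815]
clip [ 0.5684 -0.0283]
clip [0.5594 0.0249]
lever base [0.551  0.0742]
[] []
tip [0.57217849 0.0718108  0.12951561] [0.0204 0.1081]
scene 240 [343.6 157.2] [[0.5032, 0.4241, 0.013], [0.4975, 0.2754, 0.013]] mid [0.5002 0.3463 0.013 ]
scene 263 [363.9 169.9] [[0.572, 0.4154, 0.013], [0.569, 0.2632, 0.013]] mid [0.5705 0.337  0.013 ]
top 502 [152.8 245.8] [[0.5758, 0.4106, 0.013], [0.573, 0.2605, 0.013]] mid [0.5744 0.3361 0.013 ]
top 568 [147.6 280.4] [[0.5063, 0.4177, 0.013], [0.501, 0.269, 0.013]] mid [0.5036 0.3422 0.013 ]
tub rim box top [[0.604, -0.251, 0.11], [0.606, -0.436, 0.11], [0.435, -0.426, 0.11], [0.433, -0.246, 0.11]]
mat [[0.377, 0.442, 0.003], [0.632, 0.445, 0.003], [0.621, 0.237, 0.003], [0.366, 0.242, 0.003]]
brown [0.798 0.12  0.058]
white [ 0.771 -0.134  0.053]
beaker [0.739 0.268 0.047]
jar [ 0.745 -0.252  0.035]
```

```bash
cat >> h.py <<'E'
MX=np.array([.5701,-.0382]);MA=np.radians(9.6)
def setm(x,y,adeg):
    global MX,MA;MX=np.array([x,y]);MA=np.radians(adeg)
def rot(a):return np.array([[np.cos(a),-np.sin(a)],[np.sin(a),np.cos(a)]])
def m2w(x,y,z):return np.r_[MX+rot(MA)@[x,y],z]
def w2m(P):return rot(MA).T@(np.array(P)[:2]-MX)
def plan(wps):
    """wps: (world xyz, yaw of tool y in deg or None). prints rows rotvec-z deg + shift mm from present pose"""
    s=get_state();Rm=R.from_rotvec(s["orientation"]).as_matrix();y0=np.degrees(np.arctan2(Rm[1,1],Rm[0,1]))
    print("now",s["ee_pos"].round(4),"yaw",y0.round(1),"tilt",np.degrees(np.arccos(-Rm[2,2])).round(2),"F",s["force"].round(1),"w",round(s["gripper_width"],3),"t",round(s["t"],1))
    for P,yaw in wps:
        t=0 if yaw is None else -((yaw-y0+180)%360-180)
        print(np.array(P).round(3).tolist(),yaw,"-> turn z %.1f"%t,(1000*Rm.T@(np.array(P)-s["ee_pos"])).round(0).tolist())
E
python3 - <<'E'
from h import *
c={n:cam(n) for n in("scene","top")};C=[c["top"],c["scene"]]
D={n:[cen(r["region"]) for r in regions_of(n,"wad0")] for n in c}
for n in c:print(n,[d.round(1).tolist() for d in D[n]])
for a in D["top"]:
    for b in D["scene"]:
        P=tri(C,[a,b]);e=np.abs(proj(C[0],P)-a).max()+np.abs(proj(C[1],P)-b).max()
        if e<6 and .0<P[2]<.1: print(a.round(),b.round(),P.round(4),w2m(P).round(4),round(e,1))
for n,(x,y,w,h,f) in{"top":(255,180,165,135,4.8),"scene":(200,190,160,150,4)}.items():
    im=cv2.resize(c[n]["pixels"][y:y+h,x:x+w],None,fx=f,fy=f,interpolation=cv2.INTER_CUBIC);im=np.clip(im*1.8,0,255).astype(np.uint8)[:,:,::-1].copy()
    for Y in(-.098,-.044,.01,.064):
        for X in(-.057,.057):
            for z,col in((.09,(0,0,255)),(.11,(0,255,0))):
                u=((proj(c[n],m2w(X,Y,z))[0]+.5-[x,y])*f).astype(int);cv2.circle(im,tuple(u.tolist()),3,col,-1)
    for X,Y,z in((0,.114,.075),(.024,.114,.129)): 
        u=((proj(c[n],m2w(X,Y,z))[0]+.5-[x,y])*f).astype(int);cv2.circle(im,tuple(u.tolist()),3,(255,255,0),-1)
    cv2.imwrite(f"pics/o_{n}.png",im)
a=cv2.imread("pics/o_top.png");b=cv2.imread("pics/o_scene.png")
cv2.imwrite("pics/o.png",np.hstack([cv2.resize(a,(420,344)),cv2.resize(b,(367,344))]))
cv2.imwrite("pics/o2.png",a)
plan([(m2w(.06,.116,.2),9.6),(m2w(.06,.116,.112),9.6)])
E
```

```text
scene [[258.0, 293.4], [282.6, 255.1], [268.5, 272.0], [221.5, 228.4], [292.2, 235.5]]
top [[389.7, 236.7], [362.2, 243.0], [307.7, 249.2], [335.0, 242.8], [331.2, 344.6]]
[390. 237.] [258. 293.] [ 0.5873 -0.1394  0.0744] [ 1.000e-04 -1.026e-01] 0.7
[362. 243.] [269. 272.] [ 0.5742 -0.0856  0.0741] [-0.0038 -0.0474] 0.6
[308. 249.] [292. 235.] [0.5609 0.0206 0.0741] [0.0007 0.0596] 0.7
[335. 243.] [283. 255.] [ 0.5739 -0.0328  0.0727] [0.0046 0.0046] 0.2
[331. 345.] [222. 228.] [ 0.379  -0.028   0.0149] [-0.1867  0.042 ] 0.4
now [0.2177 0.5859 0.2313] yaw 69.6 tilt 0.0 F [-0.4 -0.4 -0.4] w 0.998 t 1.6
[0.61, 0.086, 0.2] 9.6 -> turn z 60.0 [-542.0, -332.0, 31.0]
[0.61, 0.086, 0.112] 9.6 -> turn z 60.0 [-542.0, -332.0, 119.0]
```

View pics/o2.png

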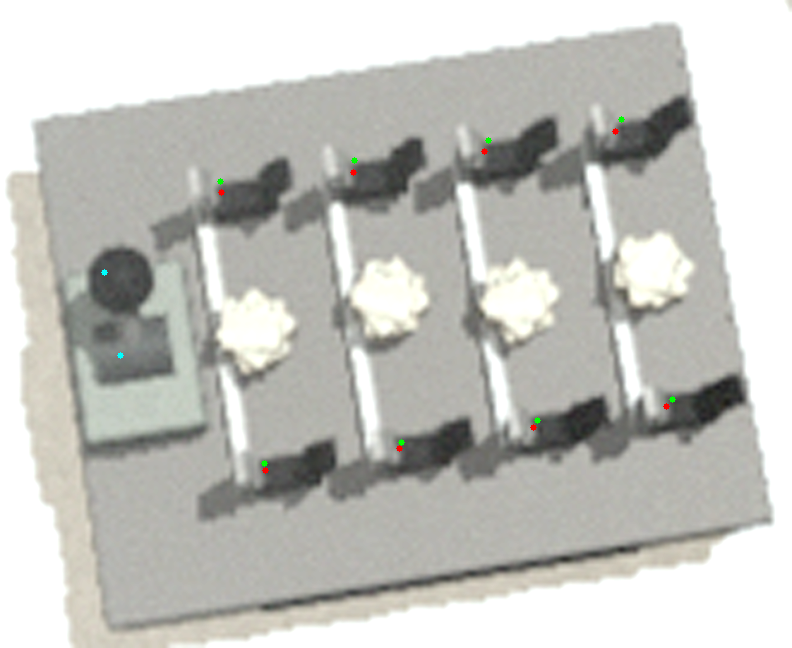

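View pics/o_scene.png

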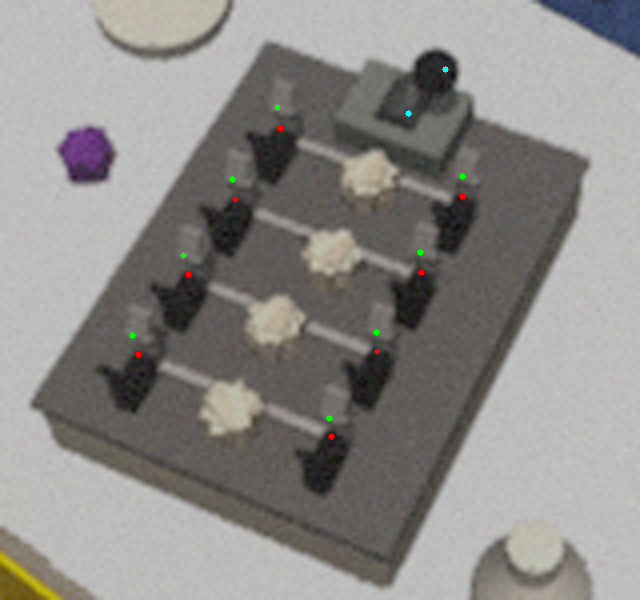

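The projected seat points and lever sit about 4.7 mm too far to +y compared with the forks, wads and lever in both views, so I'm shifting the mixer frame. First the lever.

Request:
arm_command(targets=[0, 0, 10, -55, -34, 3, 1, 0, 0, 20, -110, -68, 6, 1, 0, 0, 30, -165, -102, 9, 1, 0, 0, 40, -220, -136, 12, 1, 0, 0, 50, -275, -170, 15, 1, 0, 0, 60, -330, -204, 20, 1, 0, 0, 60, -385, -238, 25, 1, 0, 0, 60, -440, -272, 31, 1, 0, 0, 60, -495, -306, 31, 1, 0, 0, 60, -545, -337, 31, 1], force=60)

```text
t: 2.85
ee_pos: [0.602, 0.0914, 0.2004]
orientation: [2.028, 2.4, 0.0]
force: [0.9, 0.8, 0.3]
gripper_width: -0.002
grasp_force: 0.0
```

```bash
sed -i 's/^MX=.*;MA/MX=np.array([.5709,-.0428]);MA/' h.py
python3 - <<'E'
from h import *
plan([(m2w(.06,.115,.2),9.6),(m2w(.06,.115,.112),9.6),(m2w(-.01,.115,.112),9.6),(m2w(-.025,.115,.112),9.6)])
c={n:cam(n) for n in("scene","top")}
im=c["scene"]["pixels"][60:285,160:460];im=np.clip(cv2.resize(im,None,fx=2.6,fy=2.6)*1.6,0,255).astype(np.uint8)[:,:,::-1].copy()
u=((proj(c["scene"],get_state()["ee_pos"])[0]-[160,60])*2.6).astype(int);print(u);cv2.circle(im,tuple(u.tolist()),3,(0,255,0),-1);cv2.imwrite("pics/a.png",im)
E
```

```text
now [0.602  0.0914 0.2004] yaw 9.6 tilt 0.01 F [0.9 0.8 0.3] w -0.002 t 2.9
[0.611, 0.081, 0.2] 9.6 -> turn z 0.0 [-12.0, 7.0, 0.0]
[0.611, 0.081, 0.112] 9.6 -> turn z 0.0 [-12.0, 7.0, 88.0]
[0.542, 0.069, 0.112] 9.6 -> turn z 0.0 [-12.0, -63.0, 88.0]
[0.527, 0.066, 0.112] 9.6 -> turn z 0.0 [-12.0, -78.0, 88.0]
[429 335]
```

View pics/a.png

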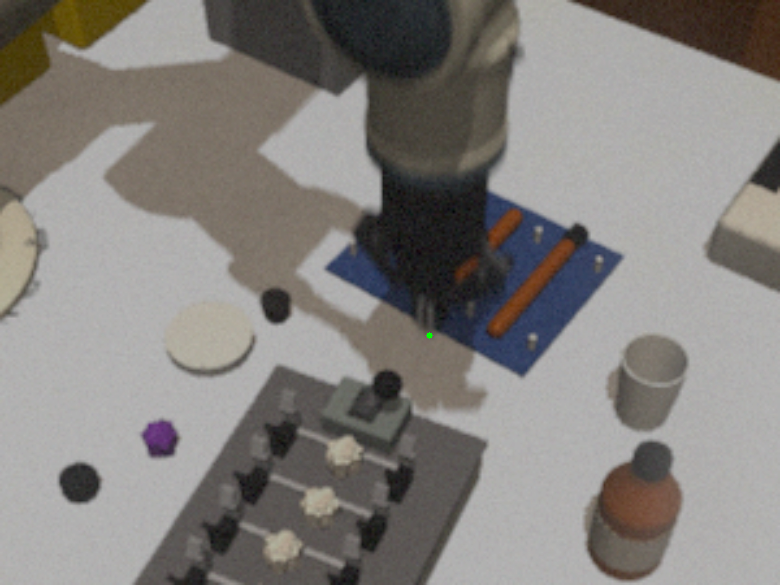

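The green TCP dot at (429,335) falls on the finger tips, so the calibration agrees with the arm. Descending behind the lever and pushing it forward.

Request:
arm_command(targets=[0, 0, 0, -12, 8, 0, 1, 0, 0, 0, -12, 8, 45, 1, 0, 0, 0, -12, 8, 88, 1, 0, 0, 0, -12, 8, 88, 1, 0, 0, 0, -12, -12, 88, 1, 0, 0, 0, -12, -27, 88, 1, 0, 0, 0, -12, -42, 88, 1, 0, 0, 0, -12, -54, 88, 1, 0, 0, 0, -12, -63, 88, 1, 0, 0, 0, -12, -66, 88, 1])

```text
t: 4.2
ee_pos: [0.5509, 0.0716, 0.1176]
orientation: [2.015, 2.385, 0.03]
force: [59.6, 14.1, -8.1]
gripper_width: -0.002
grasp_force: 28.7
```

Run:
```python
from h import *
plan([(m2w(-.025,.115,.112),9.6),(m2w(-.035,.115,.112),9.6)]);print(w2m(get_state()["ee_pos"]))
c={n:cam(n) for n in("scene","top")}
a=c["scene"]["pixels"][160:260,250:370];b=c["top"]["pixels"][190:290,230:350]
cv2.imwrite("pics/b.png",np.clip(cv2.resize(np.hstack([a,b]),None,fx=3.3,fy=4)*1.6,0,255).astype(np.uint8)[:,:,::-1])
```

```text
now [0.5509 0.0716 0.1176] yaw 9.6 tilt 1.57 F [59.6 14.1 -8.1] w -0.002 t 4.2
[0.527, 0.066, 0.112] 9.6 -> turn z 0.0 [-1.0, -25.0, 5.0]
[0.517, 0.065, 0.112] 9.6 -> turn z 0.0 [-1.0, -35.0, 5.0]
[-0.00063361  0.1161413 ]
```

View pics/b.png

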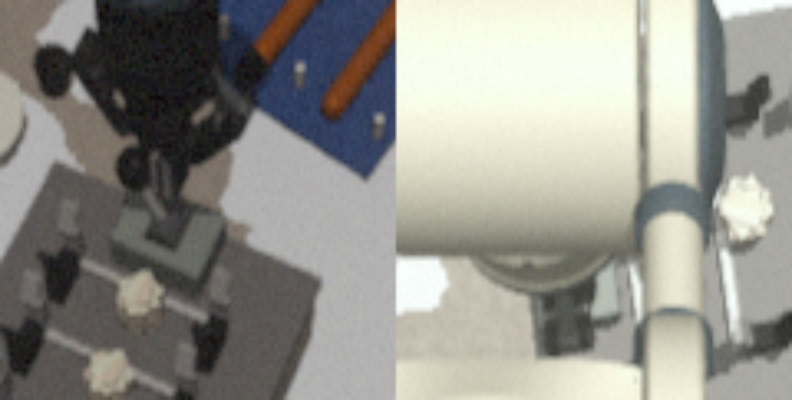

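At the end stop (force up to 60 N, and the picture shows the ball leaning forward at (135,165)). Backing off and going above wad3.

Request:
arm_command(targets=[0, 0, 0, 0, 25, 0, 1, 0, 0, 0, 0, 30, -40, 1, 0, 0, 0, 0, 30, -80, 1, 0, 0, 0, -51, 15, -70, 0.7, 0, 0, 0, -51, 15, -50, 0.4, 0, 0, 0, -51, 15, -30, 0.4, 0, 0, 0, -51, 15, -20, 0.4, 0, 0, 0, -51, 15, -20, 0.4, 0, 0, 0, -51, 15, -20, 0.4, 0, 0, 0, -51, 15, -20, 0.4], force=40)

```text
t: 5.55
ee_pos: [0.5615, 0.0228, 0.1331]
orientation: [2.027, 2.399, 0.001]
force: [-0.1, 0.2, -0.5]
gripper_width: 0.603
grasp_force: 0.0
```

Run:
```python
from h import *
plan([([.5609,.0206,.1],9.6),([.5609,.0206,.064],9.6)])
T=[.52,-.34]
plan([([*T,.2],9.6)])
```

```text
now [0.5615 0.0228 0.1331] yaw 9.6 tilt 0.06 F [-0.1  0.2 -0.5] w 0.603 t 5.5
[0.561, 0.021, 0.1] 9.6 -> turn z 0.0 [-2.0, -1.0, 33.0]
[0.561, 0.021, 0.064] 9.6 -> turn z 0.0 [-2.0, -1.0, 69.0]
now [0.5615 0.0228 0.1331] yaw 9.6 tilt 0.06 F [-0.1  0.2 -0.5] w 0.603 t 5.5
[0.52, -0.34, 0.2] 9.6 -> turn z 0.0 [-351.0, -102.0, -67.0]
```

Request:
arm_command(targets=[0, 0, 0, -2, -1, 35, 0.4, 0, 0, 0, -2, -1, 60, 0.4, 0, 0, 0, -2, -1, 69, 0.4, 0, 0, 0, -2, -1, 69, 0.8, 0, 0, 0, -2, -1, 69, 0.9, 0, 0, 0, -2, -1, 69, 0.9, 0, 0, 0, -2, -1, 69, 0.9, 0, 0, 0, -2, -1, 30, 0.9, 0, 0, 0, -2, -1, -20, 0.9, 0, 0, 0, -2, -1, -65, 0.9], force=40)

```text
t: 6.8
ee_pos: [0.5604, 0.0206, 0.1992]
orientation: [2.027, 2.4, 0.0]
force: [0.8, -0.9, -0.1]
gripper_width: 0.38
grasp_force: 39.8
```

Request:
arm_command(targets=[0, 0, 0, -60, -16, 0, 0.9, 0, 0, 0, -120, -32, 0, 0.9, 0, 0, 0, -180, -48, 0, 0.9, 0, 0, 0, -240, -64, 0, 0.9, 0, 0, 0, -300, -81, 0, 0.9, 0, 0, 0, -362, -97, 0, 0.9, 0, 0, 0, -362, -97, 60, 0.9, 0, 0, 0, -362, -97, 119, 0.9, 0, 0, 0, -362, -97, 119, 0.9, 0, 0, 0, -362, -97, 119, 0.5])

```text
t: 8.05
ee_pos: [0.5263, -0.3531, 0.0805]
orientation: [2.026, 2.398, 0.0]
force: [0.7, 0.3, 1.0]
gripper_width: 0.498
grasp_force: 0.0
```

Request:
arm_command(targets=[0, 0, 0, 0, 0, -50, 0.4, 0, 0, 0, 0, 0, -110, 0.4, 0, 0, 0, 60, 30, -115, 0.4, 0, 0, 0, 120, 60, -115, 0.4, 0, 0, 0, 172, 84, -115, 0.4, 0, 0, 0, 199, 97, -115, 0.4, 0, 0, 0, 199, 97, -100, 0.4, 0, 0, 0, 199, 97, -60, 0.4, 0, 0, 0, 199, 97, -30, 0.4, 0, 0, 0, 199, 97, -30, 0.4])

```text
t: 9.3
ee_pos: [0.5871, -0.1407, 0.1082]
orientation: [-2.027, -2.398, 0.001]
force: [0.0, 0.7, 0.1]
gripper_width: 0.601
grasp_force: 0.0
```

Run:
```python
from h import *
plan([([.5873,-.1394,.064],9.6)])
c=cam("scene")
a=c["pixels"][200:430,90:360]
cv2.imwrite("pics/d.png",np.clip(cv2.resize(a,None,fx=2.6,fy=2.6)*1.6,0,255).astype(np.uint8)[:,:,::-1])
```

```text
now [ 0.5871 -0.1407  0.1082] yaw 9.6 tilt 0.08 F [0.  0.7 0.1] w 0.601 t 9.3
[0.587, -0.139, 0.064] 9.6 -> turn z -0.0 [1.0, 1.0, 44.0]
```

View pics/d.png

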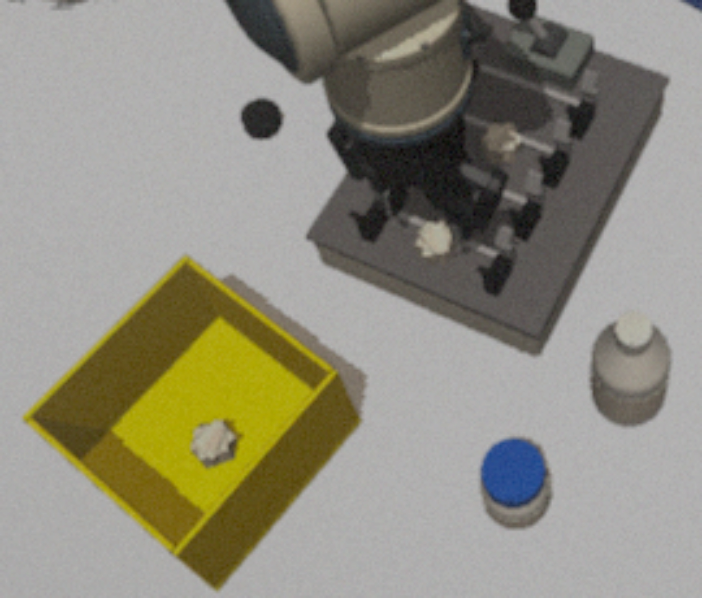

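The first wad lies in the tub at (213,442), and the lever ball at (523,8) leans to the front. Next is wad0.

Request:
arm_command(targets=[0, 0, 0, 1, 1, 30, 0.4, 0, 0, 0, 1, 1, 44, 0.4, 0, 0, 0, 1, 1, 44, 0.8, 0, 0, 0, 1, 1, 44, 0.9, 0, 0, 0, 1, 1, 44, 0.9, 0, 0, 0, 1, 1, 44, 0.9, 0, 0, 0, 1, 1, 10, 0.9, 0, 0, 0, 1, 1, -40, 0.9, 0, 0, 0, 1, 1, -90, 0.9, 0, 0, 0, 1, 1, -92, 0.9])

```text
t: 10.6
ee_pos: [0.5904, -0.1395, 0.2045]
orientation: [2.023, 2.395, 0.004]
force: [0.7, -0.1, -0.2]
gripper_width: 0.352
grasp_force: 39.8
```

Request:
arm_command(targets=[0, 0, 0, -53, -28, 0, 0.9, 0, 0, 0, -106, -56, 0, 0.9, 0, 0, 0, -150, -80, 0, 0.9, 0, 0, 0, -177, -94, 0, 0.9, 0, 0, 0, -177, -94, 60, 0.9, 0, 0, 0, -177, -94, 120, 0.9, 0, 0, 0, -177, -94, 120, 0.9, 0, 0, 0, -177, -94, 120, 0.4, 0, 0, 0, -177, -94, 60, 0.4, 0, 0, 0, -177, -94, 0, 0.4])

```text
t: 11.85
ee_pos: [0.526, -0.3294, 0.2048]
orientation: [2.025, 2.398, 0.0]
force: [1.2, -0.6, 0.6]
gripper_width: 0.6
grasp_force: 0.0
```

Run:
```python
from h import *
plan([([.5742,-.0856,.2],9.6),([.5742,-.0856,.064],9.6)])
```

```text
now [ 0.526  -0.3294  0.2048] yaw 9.6 tilt 0.17 F [ 1.2 -0.6  0.6] w 0.6 t 11.8
[0.574, -0.086, 0.2] 9.6 -> turn z 0.0 [232.0, 88.0, 4.0]
[0.574, -0.086, 0.064] 9.6 -> turn z 0.0 [233.0, 88.0, 140.0]
```

Request:
arm_command(targets=[0, 0, 0, 57, 22, 0, 0.4, 0, 0, 0, 114, 44, 0, 0.4, 0, 0, 0, 170, 65, 0, 0.4, 0, 0, 0, 215, 82, 0, 0.4, 0, 0, 0, 232, 88, 5, 0.4, 0, 0, 0, 232, 88, 50, 0.4, 0, 0, 0, 232, 88, 90, 0.4, 0, 0, 0, 232, 88, 125, 0.4, 0, 0, 0, 232, 88, 139, 0.4, 0, 0, 0, 232, 88, 139, 0.9])

```text
t: 13.1
ee_pos: [0.5739, -0.0864, 0.0621]
orientation: [2.027, 2.399, 0.0]
force: [0.8, -2.8, 1.7]
gripper_width: 0.4
grasp_force: 8.0
```

Request:
arm_command(targets=[0, 0, 0, 0, 0, 0, 0.9, 0, 0, 0, 0, 0, 0, 0.9, 0, 0, 0, 0, 0, -40, 0.9, 0, 0, 0, 0, 0, -90, 0.9, 0, 0, 0, 0, 0, -136, 0.9, 0, 0, 0, -50, -20, -136, 0.9, 0, 0, 0, -107, -42, -136, 0.9, 0, 0, 0, -164, -64, -136, 0.9, 0, 0, 0, -220, -86, -136, 0.9, 0, 0, 0, -232, -91, -136, 0.9])

```text
t: 14.35
ee_pos: [0.5215, -0.3329, 0.1979]
orientation: [2.031, 2.396, -0.0]
force: [0.1, 0.6, -0.6]
gripper_width: 0.381
grasp_force: 40.3
```

Request:
arm_command(targets=[0, 0, 0, 0, 0, 60, 0.9, 0, 0, 0, 0, 0, 115, 0.9, 0, 0, 0, 0, 0, 115, 0.9, 0, 0, 0, 0, 0, 115, 0.4, 0, 0, 0, 0, 0, 55, 0.4, 0, 0, 0, 0, 0, 0, 0.4, 0, 0, 0, 57, 20, 0, 0.4, 0, 0, 0, 114, 40, 0, 0.4, 0, 0, 0, 171, 60, 0, 0.4, 0, 0, 0, 228, 80, 0, 0.4])

```text
t: 15.6
ee_pos: [0.5644, -0.0897, 0.2008]
orientation: [2.025, 2.397, 0.003]
force: [0.9, 0.1, -0.3]
gripper_width: 0.597
grasp_force: 0.0
```

Run:
```python
from h import *
plan([([.5739,-.0328,.2],9.6),([.5739,-.0328,.064],9.6)])
```

```text
now [ 0.5644 -0.0897  0.2008] yaw 9.6 tilt 0.28 F [ 0.9  0.1 -0.3] w 0.597 t 15.6
[0.574, -0.033, 0.2] 9.6 -> turn z 0.0 [54.0, 19.0, 1.0]
[0.574, -0.033, 0.064] 9.6 -> turn z 0.0 [55.0, 18.0, 137.0]
```

Request:
arm_command(targets=[0, 0, 0, 50, 18, 0, 0.4, 0, 0, 0, 55, 19, 0, 0.4, 0, 0, 0, 55, 19, 50, 0.4, 0, 0, 0, 55, 19, 90, 0.4, 0, 0, 0, 55, 19, 120, 0.4, 0, 0, 0, 55, 19, 136, 0.4, 0, 0, 0, 55, 19, 136, 0.9, 0, 0, 0, 55, 19, 136, 0.9, 0, 0, 0, 55, 19, 136, 0.9, 0, 0, 0, 55, 19, 100, 0.9])

```text
t: 16.85
ee_pos: [0.5717, -0.034, 0.0967]
orientation: [-2.026, -2.398, 0.003]
force: [-0.2, -0.4, 0.4]
gripper_width: 0.365
grasp_force: 39.7
```

Request:
arm_command(targets=[0, 0, 0, 0, 0, -50, 0.9, 0, 0, 0, 0, 0, -100, 0.9, 0, 0, 0, -57, -20, -100, 0.9, 0, 0, 0, -114, -40, -100, 0.9, 0, 0, 0, -171, -60, -100, 0.9, 0, 0, 0, -228, -80, -100, 0.9, 0, 0, 0, -283, -99, -100, 0.9, 0, 0, 0, -283, -99, -100, 0.9, 0, 0, 0, -283, -99, -40, 0.9, 0, 0, 0, -283, -99, 15, 0.9])

```text
t: 18.1
ee_pos: [0.5229, -0.3292, 0.0819]
orientation: [2.026, 2.399, 0.0]
force: [1.4, -0.4, -0.3]
gripper_width: 0.364
grasp_force: 39.7
```

Request:
arm_command(targets=[0, 0, 0, 0, 0, 0, 0.4, 0, 0, 0, 0, 0, 0, 0.4, 0, 0, 0, 0, 0, -60, 0.4, 0, 0, 0, 0, 0, -120, 0.4, 0, 0, 0, 0, 0, -170, 0.4, 0, 0, 0, 0, -60, -170, 0.4, 0, 0, 0, 0, -110, -170, 0.4, 0, 0, 0, 0, -110, -170, 0.2, 0, 0, 0, 0, -110, -170, 0.2, 0, 0, 0, 0, -110, -170, 0.2])

```text
t: 19.35
ee_pos: [0.4151, -0.3481, 0.2534]
orientation: [2.025, 2.399, -0.0]
force: [-0.5, 0.2, -0.5]
gripper_width: 0.805
grasp_force: 0.0
```

```bash
python3 fit.py | grep -E "^(scene|top)"
python3 - <<'E'
from h import *
c={n:cam(n) for n in("scene","top")}
for n in c: print(n,[(round(r["score"],2),np.round(r["bbox"]).tolist()) for r in regions_of(n,"wad0")])
a=c["scene"]["pixels"][110:440,90:430];b=c["top"]["pixels"][170:360,60:560]
cv2.imwrite("pics/e.png",np.clip(cv2.resize(a,None,fx=1.8,fy=1.8)*1.6,0,255).astype(np.uint8)[:,:,::-1])
b=c["top"]["pixels"][180:315,255:420];cv2.imwrite("pics/e2.png",np.clip(cv2.resize(b,None,fx=4.8,fy=4.4,interpolation=cv2.INTER_CUBIC)*1.6,0,255).astype(np.uint8)[:,:,::-1])
E
```

```text
scene 247 [343.5 157.3] [[0.5031, 0.4241, 0.013], [0.498, 0.2752, 0.013]] mid [0.5004 0.3459 0.013 ]
scene 271 [373.6 172. ] [[0.5983, 0.4243, 0.013], [0.5942, 0.2696, 0.013]] mid [0.5962 0.345  0.013 ]
top 465 [149.1 233.2] [[0.6027, 0.4185, 0.013], [0.5981, 0.2698, 0.013]] mid [0.6004 0.3452 0.013 ]
top 557 [147.6 280.4] [[0.5062, 0.4176, 0.013], [0.5011, 0.2673, 0.013]] mid [0.5037 0.3423 0.013 ]
scene [(0.7, [166.0, 349.0, 183.0, 362.0]), (0.64, [187.0, 358.0, 199.0, 373.0]), (0.61, [185.0, 337.0, 201.0, 354.0]), (0.61, [287.0, 122.0, 396.0, 207.0]), (0.52, [165.0, 365.0, 180.0, 380.0]), (0.49, [214.0, 222.0, 229.0, 232.0]), (0.2, [397.0, 188.0, 425.0, 226.0])]
top [(0.68, [486.0, 264.0, 504.0, 280.0]), (0.65, [466.0, 262.0, 474.0, 277.0]), (0.59, [470.0, 244.0, 483.0, 262.0]), (0.58, [471.0, 269.0, 488.0, 288.0])]
```

View pics/e.png

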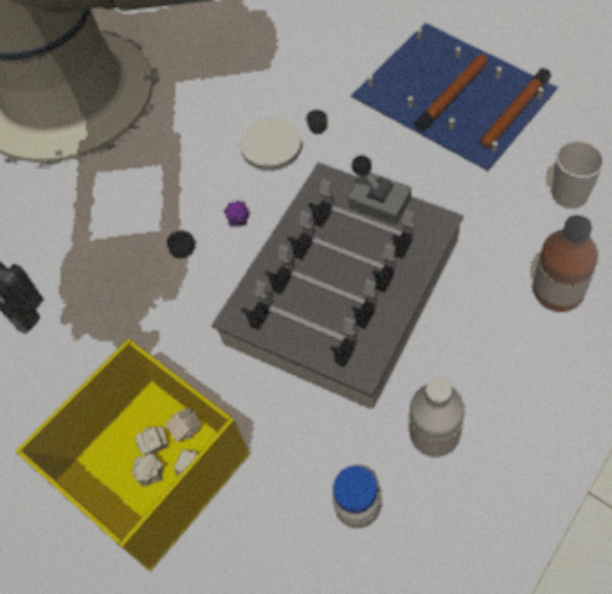

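View pics/e2.png

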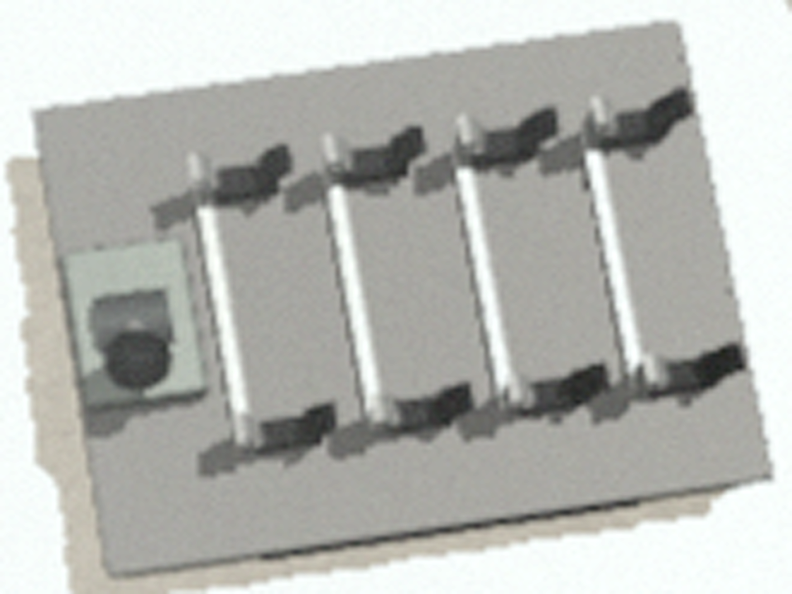

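All four wads are in the tub (e.png around (165,445)), the cradles are empty, the lever is forward, and the rear tube got knocked to x≈0.60. Going above the near tube.

Run:
```python
from h import *
plan([([.502,.3465,.2],-2)])
```

```text
now [ 0.4142 -0.348   0.2522] yaw 9.6 tilt 0.02 F [-0.5  0.9 -1.2] w 0.799 t 19.8
[0.502, 0.346, 0.2] -2 -> turn z 11.6 [670.0, 203.0, 52.0]
```

Request:
arm_command(targets=[0, 0, 2, 59, 18, 0, 0.4, 0, 0, 4, 118, 36, 0, 0.4, 0, 0, 6, 177, 54, 0, 0.4, 0, 0, 8, 236, 72, 0, 0.4, 0, 0, 10, 295, 89, 0, 0.4, 0, 0, 11.6, 354, 107, 0, 0.4, 0, 0, 11.6, 413, 125, 10, 0.4, 0, 0, 11.6, 472, 143, 20, 0.4, 0, 0, 11.6, 531, 161, 30, 0.4, 0, 0, 11.6, 590, 179, 40, 0.4])

```text
t: 21.0
ee_pos: [0.492, 0.2657, 0.2121]
orientation: [2.259, 2.183, 0.0]
force: [2.0, -1.1, 0.7]
gripper_width: 0.6
grasp_force: 0.0
```

```bash
python3 fit.py | grep -E "^(scene)";python3 - <<'E'
from h import *
plan([([.502,.3465,.1],-2),([.502,.3465,.006],-2)])
E
```

```text
scene 247 [343.4 157.4] [[0.5029, 0.4242, 0.013], [0.4977, 0.2753, 0.013]] mid [0.5002 0.3455 0.013 ]
scene 264 [373.7 171.9] [[0.5985, 0.4242, 0.013], [0.594, 0.2699, 0.013]] mid [0.5962 0.3455 0.013 ]
now [0.4916 0.2644 0.2119] yaw -1.9 tilt 0.05 F [ 0.1 -0.4 -0.5] w 0.599 t 21.2
[0.502, 0.346, 0.1] -2 -> turn z 0.1 [82.0, 8.0, 112.0]
[0.502, 0.346, 0.006] -2 -> turn z 0.1 [83.0, 8.0, 206.0]
```

Request:
arm_command(targets=[0, 0, 0, 50, 5, 30, 0.4, 0, 0, 0, 83, 8, 80, 0.4, 0, 0, 0, 83, 8, 130, 0.4, 0, 0, 0, 83, 8, 170, 0.4, 0, 0, 0, 83, 8, 195, 0.4, 0, 0, 0, 83, 8, 206, 0.4, 0, 0, 0, 83, 8, 206, 0.7, 0, 0, 0, 83, 8, 206, 0.9, 0, 0, 0, 83, 8, 206, 0.9, 0, 0, 0, 83, 8, 206, 0.9], force=60)

```text
t: 22.45
ee_pos: [0.5036, 0.3463, 0.0077]
orientation: [2.259, 2.182, 0.003]
force: [0.4, -3.3, 9.2]
gripper_width: 0.208
grasp_force: 59.3
```

Request:
arm_command(targets=[0, 0, 0, 0, 0, -40, 0.9, 0, 0, 0, 0, 0, -100, 0.9, 0, 0, 10, -45, 10, -150, 0.9, 0, 0, 20, -95, 20, -194, 0.9, 0, 0, 30, -150, 30, -194, 0.9, 0, 0, 40, -205, 40, -194, 0.9, 0, 0, 50, -255, 50, -194, 0.9, 0, 0, 60, -305, 62, -194, 0.9, 0, 0, 70, -350, 72, -194, 0.9, 0, 0, 78.4, -377, 78, -194, 0.9], force=80)

```text
t: 23.7
ee_pos: [0.568, -0.0355, 0.2011]
orientation: [3.131, 0.253, 0.002]
force: [0.1, -0.6, -0.1]
gripper_width: 0.194
grasp_force: 78.6
```

```bash
cat > chk.py <<'E'
from h import *
import sys
def tubechk(tag,save=True):
    c={n:cam(n) for n in("scene","top")};s=get_state();P=s["ee_pos"];out=[]
    for n in c:
        h=cv2.cvtColor(c[n]["pixels"],cv2.COLOR_RGB2HSV);m=((h[...,0]<14)&(h[...,1]>110)&(h[...,2]>40)).astype(np.uint8)
        u=proj(c[n],P)[0].astype(int);M=np.zeros_like(m);r=75;M[max(0,u[1]-r):u[1]+r,max(0,u[0]-r):u[0]+r]=m[max(0,u[1]-r):u[1]+r,max(0,u[0]-r):u[0]+r]
        k=c[n]["pixels"][max(0,u[1]-90):u[1]+90,max(0,u[0]-110):u[0]+110];out.append(cv2.resize(k,(390,320)))
        _,L,st,ce=cv2.connectedComponentsWithStats(M)
        for i in range(1,len(st)):
            if st[i,4]>25:
                q=np.argwhere(L==i)[:,::-1];d=np.linalg.svd(q-q.mean(0),full_matrices=False)[2][0];t=(q-q.mean(0))@d
                e=[onz(c[n],q.mean(0)+d*v,P[2]+.007) for v in(t.min(),t.max())]
                print(n,st[i,4],"ends in mixer mm",[(1000*w2m(x)).round(1).tolist() for x in e])
    print("tcp mixer",(1000*w2m(P)).round(1),P[2].round(4))
    cv2.imwrite(f"pics/{tag}.png",np.clip(np.hstack(out)*1.7,0,255).astype(np.uint8)[:,:,::-1])
tubechk(sys.argv[1])
E
python3 chk.py f1; python3 -c "
from h import *
plan([(m2w(0,.01,.2),-80.4)])"
```

```text
scene 103 ends in mixer mm [[-83.2, 8.8], [-51.4, 18.0]]
scene 268 ends in mixer mm [[-0.5, 13.9], [71.1, 11.5]]
top 125 ends in mixer mm [[-14.9, 10.2], [-73.9, 11.1]]
top 111 ends in mixer mm [[-16.5, -0.9], [-77.0, 0.1]]
tcp mixer [-1.4  7.3] 0.201
now [ 0.5683 -0.0358  0.201 ] yaw -80.8 tilt 0.09 F [-0.2  1.8 -0.3] w 0.199 t 23.8
[0.569, -0.033, 0.2] -80.4 -> turn z -0.4 [1.0, -3.0, 1.0]
```

View pics/f1.png

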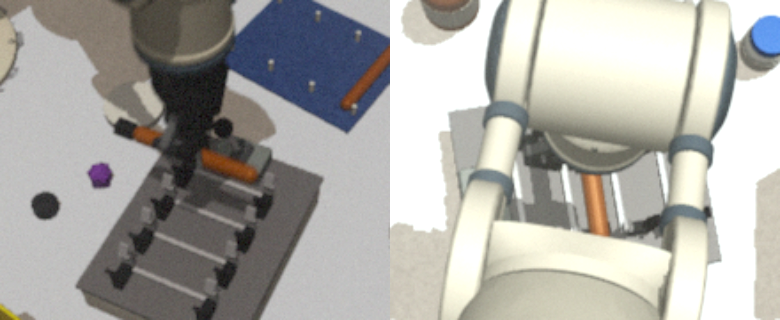

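Request:
arm_command(targets=[0, 0, -0.4, 2, -3, 0, 0.9, 0, 0, -0.4, 2, -3, 40, 0.9, 0, 0, -0.4, 2, -3, 75, 0.9, 0, 0, -0.4, 2, -3, 85, 0.9, 0, 0, -0.4, 2, -3, 92, 0.9, 0, 0, -0.4, 2, -3, 96, 0.9, 0, 0, -0.4, 2, -3, 99, 0.9, 0, 0, -0.4, 2, -3, 102, 0.9, 0, 0, -0.4, 2, -3, 102, 0.9, 0, 0, -0.4, 2, -3, 102, 0.9], force=100)

```text
t: 25.05
ee_pos: [0.5703, -0.0304, 0.0993]
orientation: [3.129, 0.274, 0.004]
force: [2.6, -5.5, 0.1]
gripper_width: 0.19
grasp_force: 101.2
```

```bash
python3 -c "
from h import *
plan([(m2w(0.001,.01,.0847),-80.4)]);print(w2m(get_state()['ee_pos']),get_state()['wrist_torque'])"
```

```text
now [ 0.5703 -0.0304  0.0993] yaw -80.0 tilt 0.15 F [ 2.6 -5.5  0.1] w 0.19 t 25.1
[0.57, -0.033, 0.085] -80.4 -> turn z 0.4 [-1.0, 2.0, 15.0]
[0.00147965 0.01231344] [-0.80874877 -0.51291992 -0.04737292]
```

Request:
arm_command(targets=[0, 0, 0.4, -1, 2, 0, 0.9, 0, 0, 0.4, -1, 2.5, 2, 0.9, 0, 0, 0.4, -1, 2.5, 5, 0.9, 0, 0, 0.4, -1, 2.5, 8, 0.9, 0, 0, 0.4, -1, 2.5, 11, 0.9, 0, 0, 0.4, -1, 2.5, 14, 0.9, 0, 0, 0.4, -1, 2.5, 16, 0.9, 0, 0, 0.4, -1, 2.5, 18, 0.9, 0, 0, 0.4, -1, 2.5, 18, 0.9, 0, 0, 0.4, -1, 2.5, 18, 0.9], force=110)

```text
t: 26.3
ee_pos: [0.5685, -0.0325, 0.0841]
orientation: [3.13, 0.264, 0.003]
force: [-24.2, -1.5, 81.8]
gripper_width: 0.186
grasp_force: 118.1
```

Request:
arm_command(targets=[0, 0, 0, 0, 0, -2, 0.9, 0, 0, 0, 0, 0, -3, 0.9, 0, 0, 0, 0, 0, -3, 0.6, 0, 0, 0, 0, 0, -3, 0.5, 0, 0, 0, 0, 0, -3, 0.5, 0, 0, 0, 0, 0, -40, 0.5, 0, 0, 0, 0, 0, -90, 0.5, 0, 0, 0, 0, 0, -120, 0.5, 0, 0, 0, 0, 0, -120, 0.4, 0, 0, 0, 0, 0, -120, 0.4], force=60)

```text
t: 27.55
ee_pos: [0.5682, -0.0325, 0.1996]
orientation: [-3.13, -0.263, 0.002]
force: [-0.9, 0.1, 0.3]
gripper_width: 0.597
grasp_force: 0.0
```

```bash
python3 fit.py | grep -E "^(scene)"; python3 -c "
from h import *
plan([([.598,.3455,.2],-2)])"
```

```text
scene 277 [373.6 172.1] [[0.5984, 0.4242, 0.013], [0.5942, 0.2696, 0.013]] mid [0.5962 0.3448 0.013 ]
now [ 0.5682 -0.0326  0.1994] yaw -80.4 tilt 0.1 F [-1.1 -0.6 -0.1] w 0.596 t 27.8
[0.598, 0.346, 0.2] -2 -> turn z -78.4 [93.0, -368.0, -1.0]
```

Request:
arm_command(targets=[0, 0, -10, 10, -40, 0, 0.4, 0, 0, -20, 22, -88, 0, 0.4, 0, 0, -30, 35, -136, 0, 0.4, 0, 0, -40, 48, -184, 0, 0.4, 0, 0, -50, 61, -232, 0, 0.4, 0, 0, -60, 74, -280, 0, 0.4, 0, 0, -70, 86, -328, 0, 0.4, 0, 0, -78.4, 95, -368, 0, 0.4, 0, 0, -78.4, 95, -368, 40, 0.4, 0, 0, -78.4, 95, -368, 80, 0.4])

```text
t: 29.0
ee_pos: [0.6005, 0.3467, 0.1187]
orientation: [-2.258, -2.184, 0.0]
force: [0.7, 0.1, -0.7]
gripper_width: 0.601
grasp_force: 0.0
```

Run:
```python
from h import *
plan([([.6,.3455,.0075],-2)])
c={n:cam(n) for n in("scene","top")}
a=cv2.resize(c["scene"]["pixels"][110:330,190:430],(400,367));b=cv2.resize(c["top"]["pixels"][170:320,250:420],(396,367))
cv2.imwrite("pics/g.png",np.clip(np.hstack([a,b])*1.7,0,255).astype(np.uint8)[:,:,::-1])
for n in c:
    im=c[n]["pixels"];h=cv2.cvtColor(im,cv2.COLOR_RGB2HSV);m=((h[...,0]<14)&(h[...,1]>110)&(h[...,2]>40)).astype(np.uint8);M=np.zeros_like(m)
    sl=(slice(195,340),slice(205,350)) if n=="scene" else (slice(185,312),slice(262,415));M[sl]=m[sl]
    _,L,st,ce=cv2.connectedComponentsWithStats(M)
    for i in range(1,len(st)):
        if st[i,4]>25:
            q=np.argwhere(L==i)[:,::-1];d=np.linalg.svd(q-q.mean(0),full_matrices=False)[2][0];t=(q-q.mean(0))@d
            print(n,st[i,4],[(1000*w2m(onz(c[n],q.mean(0)+d*v,.09))).round(1).tolist() for v in(t.min(),t.max())])
```

```text
now [0.6005 0.3467 0.1187] yaw -1.9 tilt 0.01 F [ 0.7  0.1 -0.7] w 0.601 t 29.0
[0.6, 0.346, 0.008] -2 -> turn z 0.1 [-1.0, -0.0, 111.0]
scene 495 [[-85.0, 13.6], [70.6, 13.2]]
top 523 [[71.2, 9.8], [-81.2, 10.0]]
```

View pics/g.png

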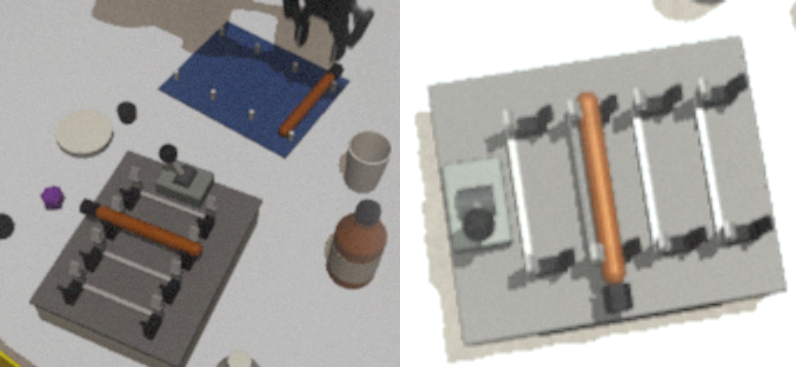

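The tube sits in the third cradle, below the jaw tops, with its glass centre about 4–5 mm toward the front. Gripping the second tube.

Request:
arm_command(targets=[0, 0, 0, -2, 0, 50, 0.4, 0, 0, 0, -2, 0, 90, 0.4, 0, 0, 0, -2, 0, 111, 0.4, 0, 0, 0, -2, 0, 111, 0.4, 0, 0, 0, -2, 0, 111, 0.7, 0, 0, 0, -2, 0, 111, 0.9, 0, 0, 0, -2, 0, 111, 0.9, 0, 0, 0, -2, 0, 111, 0.9, 0, 0, 0, -2, 0, 90, 0.9, 0, 0, 0, -2, 0, 40, 0.9], force=80)

```text
t: 30.35
ee_pos: [0.6001, 0.3437, 0.0809]
orientation: [-2.259, -2.182, 0.003]
force: [0.2, 0.3, 0.5]
gripper_width: 0.193
grasp_force: 79.4
```

Run:
```python
from h import *
plan([(m2w(.003,-.098,.2),-80.4),(m2w(.003,-.098,.2),99.6)])
c=cam("top");im=c["pixels"].astype(int);m=np.zeros((480,640),np.uint8);m[185:305,292:415]=(im[185:305,292:415].max(2)<38)
_,L,st,ce=cv2.connectedComponentsWithStats(m)
for i in range(1,len(st)):
    if st[i,4]>12: print(st[i,4],(1000*w2m(onz(c,ce[i],.095))).round(1))
```

```text
now [0.6001 0.3437 0.0809] yaw -2.0 tilt 0.12 F [0.2 0.3 0.5] w 0.193 t 30.4
[0.59, -0.139, 0.2] -80.4 -> turn z 78.4 [-483.0, 7.0, -119.0]
[0.59, -0.139, 0.2] 99.6 -> turn z -101.6 [-483.0, 7.0, -119.0]
34 [  53.6 -111.1]
24 [ 52.3 -57. ]
55 [ -58.3 -112.7]
52 [-58.1 -59.2]
38 [-57.8  -6.8]
30 [-58.8  49.1]
17 [-94.8  18.6]
```

Request:
arm_command(targets=[0, 0, 0, 0, 0, -50, 0.9, 0, 0, 8, -40, 0, -100, 0.9, 0, 0, 18, -95, 1, -119, 0.9, 0, 0, 28, -150, 1, -119, 0.9, 0, 0, 38, -205, 2, -119, 0.9, 0, 0, 48, -262, 2, -119, 0.9, 0, 0, 58, -320, 3, -119, 0.9, 0, 0, 68, -377, 3, -119, 0.9, 0, 0, 78, -435, 4, -119, 0.9, 0, 0, 78.4, -483, 4, -119, 0.9])

```text
t: 31.65
ee_pos: [0.5884, -0.1413, 0.2012]
orientation: [3.13, 0.257, 0.004]
force: [0.1, 0.5, -0.6]
gripper_width: 0.196
grasp_force: 79.6
```

```bash
python3 chk.py f2; python3 -c "
from h import *
plan([(m2w(0,-.098,.106),-80.4)])"
```

```text
scene 395 ends in mixer mm [[-5.9, -50.6], [101.2, -51.9]]
scene 85 ends in mixer mm [[-74.8, -98.1], [-49.5, -93.3]]
scene 341 ends in mixer mm [[2.5, -94.2], [74.4, -96.9]]
top 426 ends in mixer mm [[43.9, 16.8], [-79.8, 19.6]]
top 76 ends in mixer mm [[-6.4, -100.5], [-43.7, -99.7]]
top 38 ends in mixer mm [[-50.8, -112.2], [-15.1, -111.1]]
tcp mixer [   0.5 -102.2] 0.2011
now [ 0.5884 -0.1435  0.2011] yaw -80.6 tilt 0.21 F [ 0.7  0.5 -1.3] w 0.193 t 31.8
[0.587, -0.139, 0.106] -80.4 -> turn z -0.2 [-1.0, -4.0, 95.0]
```

Request:
arm_command(targets=[0, 0, 0, 0, 0, 0, 0.9, 0, 0, 0, 0, 0, 0, 0.9, 0, 0, 0, 0, 0, 40, 0.9, 0, 0, 0, 0, 0, 75, 0.9, 0, 0, 0, 0, 0, 80, 0.9, 0, 0, 0, 0, 0, 80, 0.9, 0, 0, 0, 0, 0, 80, 0.9, 0, 0, 0, 0, 0, 80, 0.9, 0, 0, 0, 0, 0, 80, 0.9, 0, 0, 0, 0, 0, 80, 0.9], force=100)

```text
t: 33.0
ee_pos: [0.5881, -0.1388, 0.1196]
orientation: [3.13, 0.263, 0.0]
force: [0.5, -0.8, -0.7]
gripper_width: 0.185
grasp_force: 100.3
```

```bash
python3 -c "
from h import *
plan([(m2w(0,-.098,.0847),-80.4)]);print(w2m(get_state()['ee_pos']))"
```

```text
now [ 0.5881 -0.1388  0.1196] yaw -80.4 tilt 0.02 F [ 0.5 -0.8 -0.7] w 0.185 t 33.0
[0.587, -0.139, 0.085] -80.4 -> turn z 0.0 [-1.0, 0.0, 35.0]
[ 0.00095214 -0.09756269]
```

Request:
arm_command(targets=[0, 0, 0, -1, 0, 10, 0.9, 0, 0, 0, -1, 0, 15, 0.9, 0, 0, 0, -1, 0, 19, 0.9, 0, 0, 0, -1, 0, 22, 0.9, 0, 0, 0, -1, 0, 25, 0.9, 0, 0, 0, -1, 0, 28, 0.9, 0, 0, 0, -1, 0, 31, 0.9, 0, 0, 0, -1, 0, 34, 0.9, 0, 0, 0, -1, 0, 37, 0.9, 0, 0, 0, -1, 0, 37, 0.9], force=110)

```text
t: 34.25
ee_pos: [0.5872, -0.1389, 0.0873]
orientation: [3.129, 0.264, 0.004]
force: [-27.5, 4.6, 90.8]
gripper_width: 0.181
grasp_force: 120.7
```

Request:
arm_command(targets=[0, 0, 0, 0, 0, -3, 0.9, 0, 0, 0, 0, 0, -5, 0.9, 0, 0, 0, 0, 0, -5, 0.6, 0, 0, 0, 0, 0, -5, 0.5, 0, 0, 0, 0, 0, -5, 0.5, 0, 0, 0, 0, 0, -40, 0.5, 0, 0, 0, 0, 0, -90, 0.5, 0, 0, 0, -40, 0, -120, 0.5, 0, 0, 0, -100, 0, -120, 1, 0, 0, 0, -160, 0, -120, 1], force=60)

```text
t: 35.5
ee_pos: [0.4278, -0.1656, 0.2025]
orientation: [3.13, 0.264, 0.001]
force: [-0.2, -0.5, -0.0]
gripper_width: 0.08
grasp_force: 0.0
```

Run:
```python
from h import *
plan([(m2w(-.075,.113,.2),-80.4)])
c={n:cam(n) for n in("scene","top")}
a=cv2.resize(c["scene"]["pixels"][195:340,200:360],(400,363),interpolation=cv2.INTER_CUBIC);b=cv2.resize(c["top"]["pixels"][180:315,260:410],(400,363),interpolation=cv2.INTER_CUBIC)
cv2.imwrite("pics/k.png",np.clip(np.hstack([a,b])*1.7,0,255).astype(np.uint8)[:,:,::-1])
E={}
for n in c:
    im=c[n]["pixels"];h=cv2.cvtColor(im,cv2.COLOR_RGB2HSV);m=((h[...,0]<14)&(h[...,1]>110)&(h[...,2]>40)).astype(np.uint8);M=np.zeros_like(m)
    sl=(slice(195,340),slice(205,350)) if n=="scene" else (slice(185,312),slice(262,415));M[sl]=m[sl]
    _,L,st,ce=cv2.connectedComponentsWithStats(M)
    for i in range(1,len(st)):
        if st[i,4]>25:
            q=np.argwhere(L==i)[:,::-1];d=np.linalg.svd(q-q.mean(0),full_matrices=False)[2][0];t=(q-q.mean(0))@d
            d=d*np.sign(d[0] if n=="scene" else -d[1]);t=(q-q.mean(0))@d
            e=[q.mean(0)+d*v for v in(t.min(),t.max())];E.setdefault(n,[]).append(e)
            print(n,st[i,4],[(1000*w2m(onz(c[n],v,.09))).round(1).tolist() for v in e])
for A in E["top"]:
    for B in E["scene"]: print("tri",[tri([c["top"],c["scene"]],[x,y]).round(4).tolist() for x,y in zip(A,B)])
```

```text
now [ 0.4278 -0.1656  0.2025] yaw -80.3 tilt 0.04 F [-0.2 -0.5 -0. ] w 0.08 t 35.5
[0.478, 0.056, 0.2] -80.4 -> turn z 0.1 [87.0, -210.0, 2.0]
scene 507 [[-85.0, 13.3], [70.7, 12.9]]
scene 588 [[-82.2, -96.0], [71.6, -95.2]]
top 465 [[-76.1, -96.9], [74.3, -98.6]]
top 532 [[-81.2, 10.0], [71.5, 9.8]]
tri [[0.519, -0.1144, 0.1935], [0.6551, -0.0943, 0.197]]
tri [[0.5101, -0.1518, 0.0961], [0.6592, -0.1269, 0.0957]]
tri [[0.4883, -0.0464, 0.096], [0.6393, -0.0207, 0.0937]]
tri [[0.4784, -0.0847, -0.0058], [0.643, -0.0539, -0.0153]]
```

View pics/k.png

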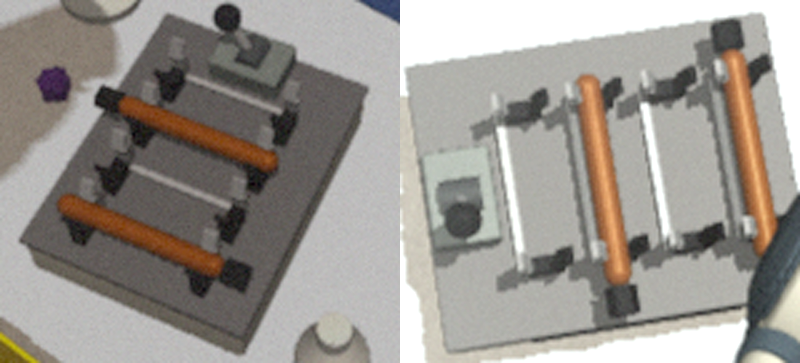

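Both tubes appear home and on axis. To be certain, I'm probing and pressing each from above with shut fingers; the top of a seated tube should be at z = 0.100.

Request:
arm_command(targets=[0, 0, 0, 55, 0, 0, 1, 0, 0, 0, 110, 0, 0, 1, 0, 0, 0, 160, 0, 0, 1, 0, 0, 0, 160, 0, 50, 1, 0, 0, 0, 160, 0, 80, 1, 0, 0, 0, 160, 0, 92, 1, 0, 0, 0, 160, 0, 98, 1, 0, 0, 0, 160, 0, 101, 1, 0, 0, 0, 160, 0, 103, 1, 0, 0, 0, 160, 0, 103, 1])

```text
t: 36.85
ee_pos: [0.5874, -0.1391, 0.1]
orientation: [3.13, 0.263, 0.002]
force: [1.4, -0.5, 0.9]
gripper_width: -0.004
grasp_force: 0.3
```

Request:
arm_command(targets=[0, 0, 0, 0, 0, -50, 1, 0, 0, 0, 0, -54, -60, 1, 0, 0, 0, 0, -108, -60, 1, 0, 0, 0, 0, -108, -40, 1, 0, 0, 0, 0, -108, -15, 1, 0, 0, 0, 0, -108, -6, 1, 0, 0, 0, 0, -108, -2, 1, 0, 0, 0, 0, -108, 0, 1, 0, 0, 0, 0, -108, 0, 1, 0, 0, 0, 0, -108, 0, 1])

```text
t: 38.1
ee_pos: [0.5693, -0.0326, 0.0999]
orientation: [3.13, 0.263, 0.001]
force: [-0.3, -0.1, 2.8]
gripper_width: 0.002
grasp_force: 1.6
```

```bash
python3 -c "
from h import *
plan([(m2w(-.065,.115,.2),-80.4),(m2w(-.065,.115,.112),-80.4),(m2w(0.005,.115,.112),-80.4)]);print(w2m(get_state()['ee_pos']))"
```

```text
now [ 0.5693 -0.0326  0.0999] yaw -80.4 tilt 0.05 F [-0.3 -0.1  2.8] w 0.002 t 38.1
[0.488, 0.06, 0.2] -80.4 -> turn z 0.0 [-65.0, -105.0, -100.0]
[0.488, 0.06, 0.112] -80.4 -> turn z 0.0 [-65.0, -105.0, -12.0]
[0.557, 0.071, 0.112] -80.4 -> turn z 0.0 [5.0, -105.0, -12.0]
[0.00016567 0.01028385]
```

Request:
arm_command(targets=[0, 0, 0, 0, 0, -50, 1, 0, 0, 0, 0, 0, -100, 1, 0, 0, 0, -40, -50, -100, 1, 0, 0, 0, -67, -105, -100, 1, 0, 0, 0, -67, -105, -100, 1, 0, 0, 0, -67, -105, -55, 1, 0, 0, 0, -67, -105, -12, 1, 0, 0, 0, -67, -105, -12, 1, 0, 0, 0, -67, -105, -12, 1, 0, 0, 0, -55, -105, -12, 1])

```text
t: 39.35
ee_pos: [0.4982, 0.0618, 0.113]
orientation: [3.13, 0.263, 0.003]
force: [0.5, -0.3, 0.5]
gripper_width: -0.008
grasp_force: 0.0
```

Request:
arm_command(targets=[0, 0, 0, 12, 0, 0, 1, 0, 0, 0, 24, 0, 0, 1, 0, 0, 0, 36, 0, 0, 1, 0, 0, 0, 44, 0, 0, 1, 0, 0, 0, 50, 0, 0, 1, 0, 0, 0, 54, 0, 0, 1, 0, 0, 0, 57, 0, 0, 1, 0, 0, 0, 60, 0, 0, 1, 0, 0, 0, 60, 0, 0, 1, 0, 0, 0, 60, 0, 0, 1])

```text
t: 40.6
ee_pos: [0.5524, 0.0714, 0.1108]
orientation: [3.13, 0.264, -0.012]
force: [-20.9, -5.5, 12.0]
gripper_width: 0.002
grasp_force: 11.1
```

Request:
arm_command(targets=[0, 0, 0, 3, 0, 0, 1, 0, 0, 0, 5, 0, 0, 1, 0, 0, 0, 5, 0, 0, 1, 0, 0, 0, -20, 0, 0, 1, 0, 0, 0, -35, 0, -30, 1, 0, 0, 0, -40, 0, -90, 1, 0, 0, 0, -60, -50, -120, 1, 0, 0, 0, -80, -100, -120, 1, 0, 0, 0, -80, -150, -120, 1, 0, 0, 0, -80, -200, -120, 1])

```text
t: 41.85
ee_pos: [0.4438, 0.2573, 0.2319]
orientation: [-3.13, -0.263, -0.002]
force: [0.4, 0.7, 0.5]
gripper_width: -0.003
grasp_force: 0.0
```

Run:
```python
from h import *
c={n:cam(n) for n in("scene","top")}
a=cv2.resize(c["scene"]["pixels"][100:440,90:430],(400,400),interpolation=cv2.INTER_AREA);b=cv2.resize(c["top"]["pixels"][180:315,260:410],(400,400),interpolation=cv2.INTER_CUBIC)
cv2.imwrite("pics/z.png",np.clip(np.hstack([a,b])*1.7,0,255).astype(np.uint8)[:,:,::-1])
print(get_state()["force"],get_state()["ee_pos"])
for n in c:
    l,t,r,b=(290,195,330,235) if n=="scene" else (265,225,292,270)
    m=np.zeros((480,640),np.uint8);m[t:b,l:r]=c[n]["pixels"][t:b,l:r].max(2)<34
    _,L,st,ce=cv2.connectedComponentsWithStats(m);i=1+st[1:,4].argmax();print(n,ce[i],st[i,4],w2m(onz(c[n],ce[i],.127)))
```

```text
[ 0.39634547 -0.32179026 -0.64769768] [0.44337195 0.25952589 0.23160334]
scene [309.33333333 209.4375    ] 96 [0.02304067 0.11206184]Traceback (most recent call last):
  File "<stdin>", line 9, in <module>
ValueError: attempt to get argmax of an empty sequence
```

View pics/z.png

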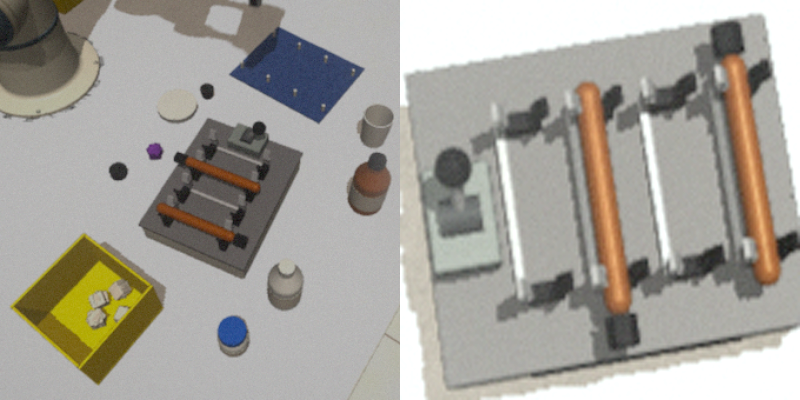

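The lever is back to the rear with its ball at scene pixel (309,209), as at the start. Both tubes are home, four wads are in the tub, and all bystanders are standing.

```bash
python3 -c "
from rig import close_job
print(close_job())"
```

```text
the job is handed in; nothing more can be done
None
```

The job is handed in: I stopped the mixer, put all four wads in the tub, and seated both tubes fully home. The third-cradle tube sits about 3–5 mm toward the front. The lever is back to the rear, nothing was knocked over, and no verdict came back.

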